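# Hang the finished mosaic plaque on the viewing easel

### The job

Hang the finished plaque with the red flame on the sloping viewing easel, blue row uppermost: feel for the two studs with the keyholes in its back, let it drop over their heads flat onto the hanger plate, and slide it down the slope until the spring catch clicks back out behind it. Press gently, its grout is fresh, and leave the half-laid green plaque, the nippers and the glue bottle where they are.

Things in the scene. Friction and masses are not known exactly. Their poses are not given: they have to be found in the camera images.
- plaque_flame: Finished mosaic plaque, 62 wide x 116 high x 20 mm thick, 0.28 kg: red-orange-yellow flame on ivory, a row of dark blue tesserae along its top edge. Lies face up on the table; grip across the 62 mm. Origin: centre of its back; x to the blue top edge, y across, z out of the face. In the back are two keyholes at y = -17 and +17 mm behind a 3.5 mm steel lip, and a pocket for the spring catch.
- keyhole_entry (a point): On the plaque's back, midway between the two entry openings (plaque x = +14 mm; plaque axes). Each opening is 19 mm wide (y), 21 mm high (x), centred 17 mm to the side of this point; stud heads fit in to 13.5 mm from the back.
- keyhole_home (a point): On the plaque's back, midway between the slot ends (plaque x = +30 mm), where the studs' axes are when the plaque hangs home, 16 mm above the entries. Slots are 10 mm wide. The pocket for the catch, 13 x 13 mm and 13.5 mm deep, lies 42 mm below this point.
- easel_board: Sloping wooden board of the easel, 170 wide, 250 mm long, fixed, its face looking up and towards the robot, 38 degrees from level. Origin: middle of its lower edge, on the face; x up the slope, y across, z out of the face. Ledge along the lower edge: 12 mm deep, 20 mm high. On the face lies a steel hanger plate, 138 x 145 mm, top 4 mm above the face, clamped by two black knobs.
- stud_range (a point): On the board's centre line, level with the hanger plate's top, in the middle of the studs' range (board x = 155, y = 0, z = 4 mm; board axes). The plate is clamped at any height: its two studs stand side by side at y = -17 and +17 mm, both between 15 mm below and 15 mm above this point, where exactly is not reported. Shank 6 mm; brass head 15 mm wide, 5.5 to 11.5 mm above the plate, domed.
- catch (a joint): Spring catch of the hanger plate: domed steel pin, 8 mm wide, at y = 0, 42 mm below the line of the studs (the 22 mm high knobs are 40 mm above it, at y = -55 and +55 mm). In m: 0 fully out (6 mm out of the plate), 0.006 pressed flush. The plaque's back presses it in (1.5 to 3.5 N); it springs out into the plaque's pocket once the plaque has slid down home, and locks it.
- plaque_green: A half-laid plaque of the same size in greens, its upper half still bare grey board, 62 x 116 x 19 mm, no hanger; lies on the table. Origin: centre of its back. To be left alone.
- nippers: Tile nippers with red grips, 226 x 69 x 15 mm, lying on the table; origin at the middle of the underside. To be left alone.
- glue_bottle: White glue bottle with a red cap, 53 mm across, 153 mm high, standing; origin at the centre of its foot. To be left alone.

How it is judged:
By the outcome, as a careful person would: the job done as asked, in the order asked, and still so for the second after the job is handed in, with the robot touching nothing.
It also fails if it takes over 48 s, if anything falls off the work surface, if the arm or the gripper's body presses on something with over 40 N, if the wrist force passes 120 N, or if a joint passes its speed limit or range.

### The arm

A 6-joint arm with a two-finger parallel gripper is mounted at the origin on the work surface; the furniture and walls round the work are solid. World frame = base frame: x ahead of the robot, y to its left, z up, the work surface at z = 0. Lengths are in m, angles in degrees, forces in N, time in s.
With the tool pointing down it reaches from about 0.35 to 0.875 m from the base axis. Payload 4.2 kg.
Tool frame: the origin (TCP) lies on the centre line of the jaws, within the pads' length; the fingertips stand r.tip_extent ahead of it and the grasp point (between the pads) lies 11 mm behind it (r.tip_extent is the distance from the TCP to the fingertips, in m); z points along the fingers, y is the line along which they close (so a half turn about z gives the same grasp; the last joint's range is limited). The gripper opens to 87 mm and grips with 3 to 60 N. Pads are 19 mm wide; open, the fingers measure 117 mm over their backs; the gripper's body (75 mm by 190 mm) begins 51 mm behind the grasp point.
Start: joints at [-55.199, 22.042, 0.453, 0, -68.411, -14.817], TCP at [0.214, -0.587, 0.231] pointing down, gripper open.
Joint ranges: [-179.83, 179.83], [-69.29, 118.12], [-61.27, 80.66], [-181.25, 117.63], [-171.15, -9.14], [-177.46, 177.46]. Speed limits (degrees/s): [159.86, 159.86, 180, 180, 180, 180].

### API

Orientations are given as a 3x3 rotation matrix whose columns are the frame's x, y, z axes.
In Python, from station import r gives the robot as it stands.
- The arm moves only by the shell command python3 -m jog 'ROWS'. ROWS is text: rows parted by semicolons, each of 5 numbers parted by spaces: the opening, from 0 (shut) to 1 (fully open), then the shift along the world's x, y, z in mm, then the turn about the world's z in degrees. In form: hand dx dy dz roll; .... A call has 1 to 5 rows; each row shifts and turns the commanded pose from where the row before left it; what a row does not reach is not made up. A row lasts 1/8 s, in which the tool goes at most 62.5 mm and 10.7 degrees, less where a joint would pass 70% of its speed; a pose out of reach is approached as far as the arm can. A call is refused whole if a number of a shift passes 62.5 or a number of a turn 10.7, either way. A call with a gripper value outside its range is refused whole. The fingers move at their own pace and stop on an object; the grip force is fixed at half the most. Time passes only in rows, so rows that do not move let the fingers close. It gives the time, the measured TCP pose, the force, the opening and the grip force at its end, in the units of the state.
- r.sense(): the state, without advancing time (a new reading comes with each control period).
- r.capture(name): name is "side" or "top"; returns a dict with "pixels" (420x560x3 uint8, red, green, blue), "fovy" (degrees; the focal length in pixels is half the picture's height over the tangent of half this angle, whatever the lens; pixels are square), "cx", "cy" (the principal point, pixels), "origin" and "orientation" of the camera in the world. Camera axes: x right, y down, z forward; pixel columns grow to the right and rows downward; lengths in m; the calibration is good to about 2 mm. A picture is of the moment at which its call begins. There is no depth.
- r.finish_job(): hands the job in; it is judged then, once.
The state is a dict: "time_s": time; "joints": joint angles; "joint_velocities": joint speeds; "effort": joint torques, N m; "tcp_pos": TCP position; "ee_rot": TCP orientation; "wrist_force": force on the tool from outside, world axes, zero at the start; "moment": the same for the moment, N m; "gripper_width": opening from 0.0 (shut) to 1.0 (fully open); "gripper_force": force on a finger pad.
Only numpy, scipy, OpenCV 4.12 (cv2) and the standard library are available. Lean on these libraries where they do the work, as an engineer would, in place of code of your own. Each camera call takes 0.05 s, during which the arm holds its last target. There are 200 camera calls.

## Working session

There is one attempt and no reset: what is moved stays moved. The work goes in short steps, Python scripts to look and compute and a shell command to move; the robot and the scene stay as the last step left them, time stands still between calls to the robot, and variables do not carry over. Pictures are saved under pics/ and viewed, at most 10 in all, crops included, and the job is handed in when it is done.

```bash
mkdir -p pics; ls
cat > h.py <<'E'
import numpy as np,cv2
from station import r
def cap(n,f=None):
    c=r.capture(n); 
    if f: cv2.imwrite('pics/'+f,cv2.cvtColor(c['pixels'],cv2.COLOR_RGB2BGR))
    return c
def F(c): return 210/np.tan(np.radians(c['fovy'])/2)
def ray(c,u,v):
    f=F(c); d=np.array(c['orientation'])@np.array([(u-c['cx'])/f,(v-c['cy'])/f,1]); return np.array(c['origin']),d/np.linalg.norm(d)
def plane(c,u,v,z):
    o,d=ray(c,u,v); return o+d*(z-o[2])/d[2]
def tri(c1,p1,c2,p2):
    o1,d1=ray(c1,*p1);o2,d2=ray(c2,*p2)
    A=np.stack([d1,-d2],1);t=np.linalg.lstsq(A,o2-o1,rcond=None)[0]
    a=o1+t[0]*d1;b=o2+t[1]*d2
    return (a+b)/2,np.linalg.norm(a-b)
def proj(c,P):
    p=np.array(c['orientation']).T@(np.array(P)-c['origin']); return p[:2]/p[2]*F(c)+[c['cx'],c['cy']]
E
python3 - <<'E'
from h import *
for n in('side','top'):
    c=cap(n,n+'0.png');print(n,c['fovy'],c['cx'],c['cy'],c['origin'],np.round(c['orientation'],3).tolist())
s=r.sense();print(np.round(s['ee_rot'],3).tolist(),r.tip_extent,s['gripper_width'],s['time_s'])
print([a for a in dir(r) if a[0]!='_'])
E
```

```text
pics
side 47.46008374799521 278.1409609139724 212.34467203354 [0.49029827 0.72265238 0.85084423] [[-0.997, -0.048, 0.068], [-0.083, 0.662, -0.745], [-0.009, -0.748, -0.664]]
top 57.53824849804755 284.29319918640635 212.45573908351983 [ 0.45014124 -0.10310312  1.00280757] [[0.02, -0.994, 0.106], [-0.999, -0.025, -0.042], [0.044, -0.105, -0.994]]
[[-0.94, -0.342, -0.001], [-0.342, 0.94, 0.002], [0.0, 0.002, -1.0]] 0.008 0.9993066536281638 0.1
['PlanningError', 'capture', 'finish_job', 'sense', 'tip_extent']
```

View pics/side0.png

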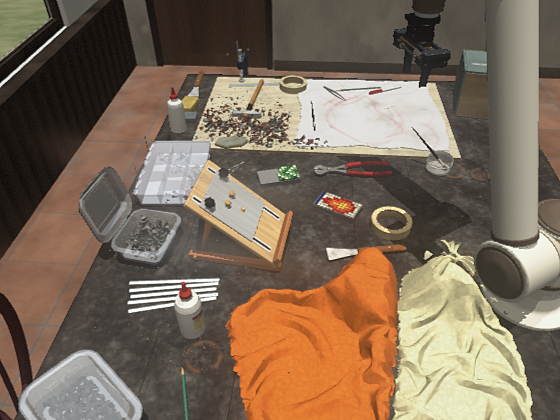

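View pics/top0.png

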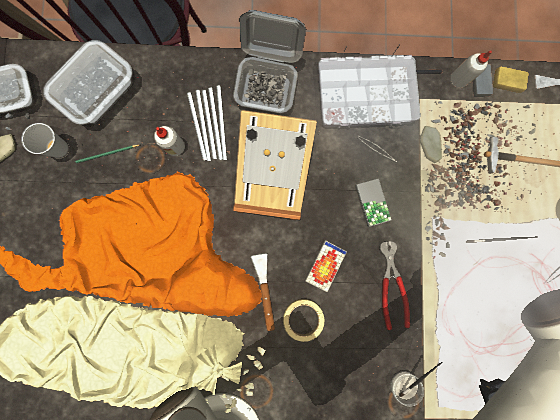

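Run:
```python
import cv2,numpy as np
t=cv2.imread('pics/top0.png');s=cv2.imread('pics/side0.png')
a=cv2.resize(t[100:220,225:325],(400,480),interpolation=cv2.INTER_CUBIC)
b=cv2.resize(s[160:270,190:300],(400,400),interpolation=cv2.INTER_CUBIC)
c=cv2.resize(t[235:300,297:357],(200,217)[:2],interpolation=cv2.INTER_CUBIC)
d=cv2.resize(s[180:225,310:370],(200,150),interpolation=cv2.INTER_CUBIC)
o=np.zeros((600,800,3),np.uint8)
o[:480,:400]=a;o[:400,400:]=b;o[383:600,:200]=c;o[400:550,400:600]=d
cv2.imwrite('pics/crop.png',o)
```

```text
(no output)
```

View pics/crop.png

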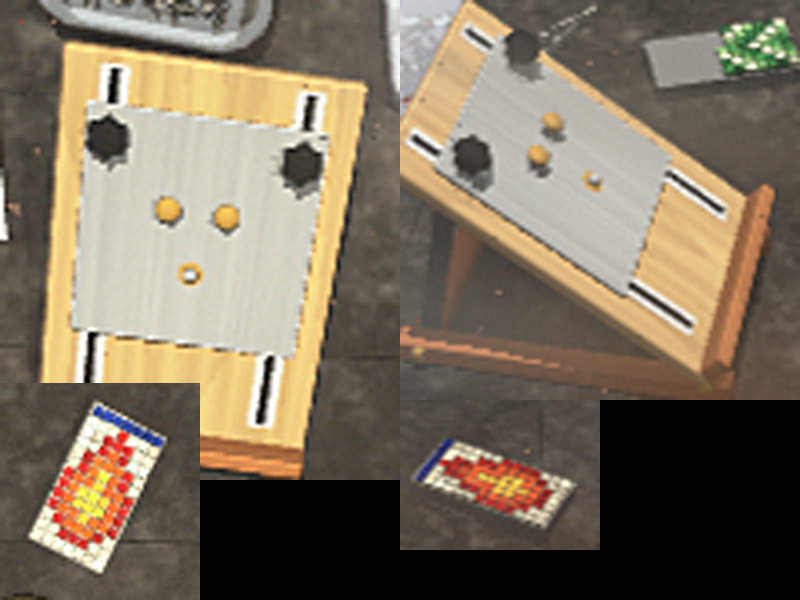

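Top view: the plaque's blue row (px ≈332,244) points away from the robot. The brass studs are at ≈(267,152) and (282,154), the catch at (272,168). Side view: studs at (232,193) and (228,203).

```bash
cat > m.py <<'E'
from h import *
def comp(m,n,roi):
    u0,u1,v0,v1=roi; k=np.zeros_like(m); k[v0:v1,u0:u1]=m[v0:v1,u0:u1]
    q,l,s,ce=cv2.connectedComponentsWithStats(k.astype(np.uint8)); i=np.argsort(-s[1:,4])[:n]+1
    return ce[i],s[i,4],[l==j for j in i]
def hsv(c): return cv2.cvtColor(c['pixels'],cv2.COLOR_RGB2HSV).astype(int)
E
cat > a.py <<'E'
from m import *
T=cap('top');S=cap('side')
R={'t':(297,357,235,300),'s':(312,368,183,222)}
out={}
for k,c in(('t',T),('s',S)):
    h=hsv(c);m=((h[...,1]>110)&(h[...,2]>90))|(h[...,2]>120)
    m=cv2.morphologyEx(m.astype(np.uint8),cv2.MORPH_CLOSE,np.ones((3,3)))
    ce,a,ms=comp(m,1,R[k]); cn=cv2.findContours(ms[0].astype(np.uint8),0,1)[0][0]
    q=cv2.approxPolyN(cn,4)[0].astype(float) if hasattr(cv2,'approxPolyN') else cv2.boxPoints(cv2.minAreaRect(cn))
    b=(h[...,0]>105)&(h[...,0]<130)&(h[...,1]>120); bc,ba,_=comp(b,1,R[k])
    print(k,a,np.round(q,1).tolist(),'blue',bc,ba)
    P=np.array([plane(c,*p,.02) for p in q]);print(np.round(P,4).tolist(),'ctr',P.mean(0).round(4),'blue',plane(c,*bc[0],.02).round(4))
    print('edges',[round(float(np.linalg.norm(P[i]-P[i-1])),4) for i in range(4)])
    out[k]=(q,bc[0])
print('blue tri',tri(T,out['t'][1],S,out['s'][1]),'ctr tri',tri(T,out['t'][0].mean(0),S,out['s'][0].mean(0)))
# studs
d={}
for k,c,roi in(('t',T,(258,292,145,163)),('s',S,(220,240,186,208))):
    h=hsv(c);m=(h[...,0]>10)&(h[...,0]<32)&(h[...,1]>110)
    ce,a,_=comp(m,2,roi); d[k]=ce[np.argsort(ce[:,0])];print(k,d[k].round(1).tolist(),a)
p,e=tri(T,d['t'][0],S,d['s'][0]);q,e2=tri(T,d['t'][1],S,d['s'][1])
p1,f=tri(T,d['t'][0],S,d['s'][1]);q1,f2=tri(T,d['t'][1],S,d['s'][0])
print('pairA',p,q,e,e2,np.linalg.norm(p-q));print('pairB',p1,q1,f,f2,np.linalg.norm(p1-q1))
print('catch',tri(T,(272.3,168.1),S,(242.9,209.1)))
E
python3 a.py
```

```text
t [1124] [[347.0, 251.0], [327.0, 292.0], [305.0, 281.0], [325.0, 239.0]] blue [[334.56 247.48]] [50]
[[0.4588, -0.308, 0.02], [0.354, -0.257, 0.02], [0.3806, -0.2005, 0.02], [0.4884, -0.2507, 0.02]] ctr [ 0.4205 -0.254   0.02  ] blue [ 0.4672 -0.2756  0.02  ]
edges [0.0645, 0.1165, 0.0625, 0.1189]
s [639] [[363.0, 204.0], [353.0, 218.0], [313.0, 203.0], [324.0, 191.0]] blue [[320.         197.13043478]] [23]
[[0.3519, -0.2601, 0.02], [0.3804, -0.2023, 0.02], [0.4849, -0.2545, 0.02], [0.4562, -0.3077, 0.02]] ctr [ 0.4184 -0.2561  0.02  ] blue [ 0.4667 -0.2805  0.02  ]
edges [0.1146, 0.0644, 0.1169, 0.0605]
blue tri (array([ 0.46696116, -0.27481384,  0.02467957]), np.float64(0.00026416209616640743)) ctr tri (array([ 0.4189753 , -0.25359601,  0.02145365]), np.float64(0.0023549795388695415))
t [[266.5, 151.9], [281.2, 153.8]] [29 27]
s [[227.8, 202.0], [231.4, 192.6]] [20 15]
pairA [ 0.67959343 -0.095388    0.14614478] [ 0.67631696 -0.12915704  0.14661483] 0.0001417264107237934 0.000415846439763956 0.03393086533559759
pairB [ 0.67048352 -0.09564518  0.17472044] [ 0.68601962 -0.13009866  0.11582654] 0.0026760874011614137 0.0034658785375742186 0.06997788442743806
catch (array([ 0.64897243, -0.10973241,  0.11431779]), np.float64(0.0006613992537550183))
```

```bash
python3 -m jog '1 25 40 0 -9; 1 25 40 0 -9; 1 25 40 0 -9; 1 25 40 0 -9; 1 25 40 0 -9.4'
python3 - <<'E'
from m import *
T=cap('top');S=cap('side')
h=hsv(T);m=h[...,2]<55
ce,a,_=comp(m,1,(243,261,127,145));c2,a2,_=comp(m,1,(291,309,131,150))
print(ce,a,c2,a2)
for z in(.16,.18):
  p=plane(T,*ce[0],z);q=plane(T,*c2[0],z);print(p,q,np.linalg.norm(p-q),np.degrees(np.arctan2(*(p-q)[:2])))
s=r.sense();print(s['tcp_pos'],np.round(s['ee_rot'],3).tolist())
E
```

```text
time_s: 0.82
tcp_pos: [0.3392, -0.3859, 0.2305]
ee_rot: [[-0.901, 0.434, 0.0], [0.434, 0.901, 0.0], [-0.0, 0.0, -1.0]]
wrist_force: [0.8, -0.9, 0.8]
gripper_width: 1.001
gripper_force: 0.0
[[251.31818182 134.03030303]] [66] [[299.85714286 140.53571429]] [28]
[ 0.71592911 -0.06020197  0.16      ] [ 0.70454731 -0.17030435  0.16      ] 0.11068911416860588 5.9019725986151705
[ 0.70962191 -0.06122002  0.18      ] [ 0.6985102  -0.16870965  0.18      ] 0.1080624383394494 5.901972598615194
[ 0.34012561 -0.38449476  0.23076219] [[-0.904, 0.427, 0.001], [0.427, 0.904, 0.001], [-0.0, 0.001, -1.0]]
```

```bash
python3 -m jog '1 27 43.5 0 0; 1 27 43.5 0 0; 1 26 43 0 0; 1 0 0 -55 0; 1 0 0 -55 0'; python3 -m jog '1 0 0 -50 0; 1 0 0 -35 0; 1 0 0 -20 0; 1 0 0 0 0'
```

```text
time_s: 1.55
tcp_pos: [0.4195, -0.2571, 0.12]
ee_rot: [[-0.904, 0.427, 0.003], [0.427, 0.904, -0.001], [-0.003, 0.001, -1.0]]
wrist_force: [1.1, -0.7, -0.9]
gripper_width: 0.997
gripper_force: 0.0
time_s: 2.05
tcp_pos: [0.4174, -0.2575, 0.0141]
ee_rot: [[-0.903, 0.429, -0.004], [0.429, 0.903, 0.001], [0.004, -0.001, -1.0]]
wrist_force: [-0.2, -0.4, -0.4]
gripper_width: 1.0
gripper_force: 0.0
```

```bash
python3 -m jog '1 2.5 2.5 2 0; 1 0 0 0 0; 0 0 0 0 0; 0 0 0 0 0; 0 0 0 0 0'; python3 -m jog '0 0 0 0 0; 0 0 0 0 0;0 0 0 20 0; 0 0 0 50 0; 0 0 0 60 0'
```

```text
time_s: 2.68
tcp_pos: [0.4212, -0.2548, 0.0177]
ee_rot: [[-0.903, 0.429, 0.0], [0.429, 0.903, -0.0], [-0.0, 0.0, -1.0]]
wrist_force: [-0.4, -0.9, -0.1]
gripper_width: 0.749
gripper_force: 0.0
time_s: 3.3
tcp_pos: [0.4195, -0.2543, 0.1471]
ee_rot: [[-0.903, 0.43, -0.005], [0.43, 0.903, 0.002], [0.005, -0.001, -1.0]]
wrist_force: [1.7, -0.7, -4.4]
gripper_width: 0.711
gripper_force: 30.0
```

```bash
python3 -m jog '0 0 0 45 0; 0 40 30 0 5; 0 40 30 0 5; 0 40 30 0 5;0 40 30 0 4.7'; python3 -m jog '0 30 28 0 0; 0 0 0 0 0'
python3 - <<'E'
from m import *
c=cap('top','top1.png');d=cap('side','side1.png')
a=c['pixels'][90:240,215:345];b=d['pixels'][130:280,180:310]
o=np.hstack([cv2.resize(x,(400,460),interpolation=cv2.INTER_CUBIC) for x in(a,b)])
cv2.imwrite('pics/c1.png',o[...,::-1])
s=r.sense();print(s['tcp_pos'],s['wrist_force'])
E
```

```text
time_s: 3.92
tcp_pos: [0.5813, -0.1336, 0.1911]
ee_rot: [[-0.995, 0.097, -0.003], [0.097, 0.995, 0.001], [0.003, 0.0, -1.0]]
wrist_force: [-0.2, -1.2, -2.6]
gripper_width: 0.705
gripper_force: 30.0
time_s: 4.18
tcp_pos: [0.6121, -0.1047, 0.1902]
ee_rot: [[-0.995, 0.097, -0.003], [0.097, 0.995, 0.001], [0.003, 0.0, -1.0]]
wrist_force: [-0.9, -0.7, -3.5]
gripper_width: 0.709
gripper_force: 30.0
[ 0.61002237 -0.10652858  0.19073454] [ 0.29258601 -0.15142669 -2.90806283]
```

View pics/c1.png

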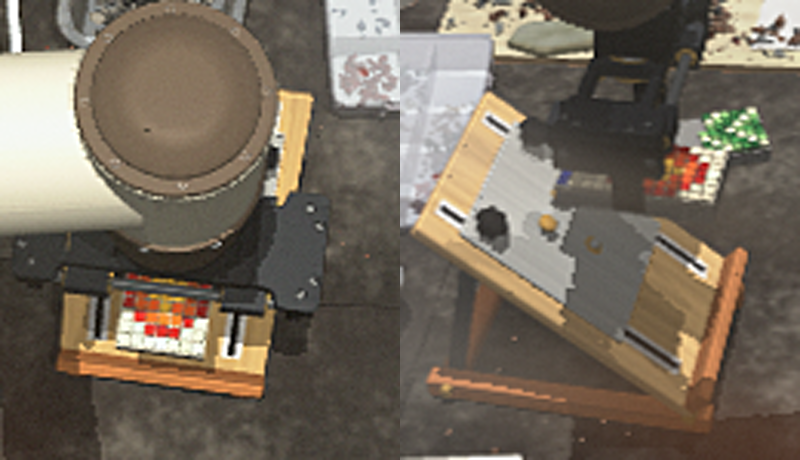

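```bash
python3 -m jog '0 4 0 -15 0; 0 0 0 -15 0; 0 0 0 -8 0; 0 0 0 0 0'; for i in 1; do python3 -m jog '0 0 0 -3 0; 0 0 0 -3 0; 0 0 0 0 0'; done
```

```text
time_s: 4.78
tcp_pos: [0.6143, -0.1072, 0.1534]
ee_rot: [[-0.995, 0.1, -0.002], [0.1, 0.995, -0.0], [0.002, -0.0, -1.0]]
wrist_force: [-0.2, 0.7, -2.9]
gripper_width: 0.708
gripper_force: 30.0
time_s: 5.15
tcp_pos: [0.6152, -0.1068, 0.1485]
ee_rot: [[-0.995, 0.1, 0.0], [0.1, 0.995, 0.0], [-0.0, 0.0, -1.0]]
wrist_force: [-0.5, 0.9, -3.7]
gripper_width: 0.709
gripper_force: 30.0
```

```bash
python3 -m jog '0 0 0 -3 0; 0 0 0 -3 0; 0 0 0 0 0'
```

```text
time_s: 5.52
tcp_pos: [0.615, -0.1069, 0.143]
ee_rot: [[-0.995, 0.099, -0.0], [0.099, 0.995, -0.0], [0.0, -0.0, -1.0]]
wrist_force: [-2.4, 0.5, -0.7]
gripper_width: 0.709
gripper_force: 30.0
```

```bash
python3 -m jog '0 0 0 -2 0; 0 0 0 -2 0; 0 0 0 0 0'; python3 -m jog '0 0 0 -2 0; 0 0 0 -2 0; 0 0 0 0 0'
```

```text
time_s: 5.9
tcp_pos: [0.6144, -0.1069, 0.1382]
ee_rot: [[-0.995, 0.1, -0.002], [0.1, 0.995, 0.0], [0.002, -0.0, -1.0]]
wrist_force: [-5.0, 1.3, 1.8]
gripper_width: 0.706
gripper_force: 30.0
time_s: 6.28
tcp_pos: [0.6142, -0.1069, 0.134]
ee_rot: [[-0.995, 0.1, -0.002], [0.1, 0.995, 0.0], [0.002, -0.0, -1.0]]
wrist_force: [-4.8, -0.3, 0.6]
gripper_width: 0.709
gripper_force: 30.0
```

```bash
python3 -m jog '0 0 0 -2 0; 0 0 0 -2 0; 0 0 0 -2 0; 0 0 0 -2 0; 0 0 0 0 0'; python3 -m jog '0 1 0 -2 0; 0 0.5 0 -2 0; 0 0.5 0 -2 0; 0 1 0 -2 0; 0 0 0 0 0'
```

```text
time_s: 6.9
tcp_pos: [0.6146, -0.1069, 0.1261]
ee_rot: [[-0.995, 0.1, -0.001], [0.1, 0.995, 0.0], [0.001, -0.0, -1.0]]
wrist_force: [-5.9, 0.7, -0.1]
gripper_width: 0.709
gripper_force: 30.0
time_s: 7.52
tcp_pos: [0.6166, -0.107, 0.1178]
ee_rot: [[-0.995, 0.1, -0.004], [0.1, 0.995, -0.0], [0.004, -0.0, -1.0]]
wrist_force: [-6.0, 0.0, 0.7]
gripper_width: 0.707
gripper_force: 30.0
```

```bash
python3 -m jog '0 0.5 0 -1.5 0; 0 0.5 0 -1.5 0; 0 0.5 0 -1.5 0; 0 0.5 0 -1.5 0; 0 0 0 0 0'; python3 -m jog '0 0.5 0 -1.5 0; 0 0.5 0 -1.5 0; 0 0 0 0 0'
```

```text
time_s: 8.15
tcp_pos: [0.619, -0.1073, 0.1121]
ee_rot: [[-0.995, 0.1, -0.003], [0.1, 0.995, -0.0], [0.003, -0.001, -1.0]]
wrist_force: [-6.0, -0.8, 1.0]
gripper_width: 0.712
gripper_force: 30.0
time_s: 8.52
tcp_pos: [0.6202, -0.1074, 0.1093]
ee_rot: [[-0.995, 0.1, -0.002], [0.1, 0.995, -0.001], [0.002, -0.001, -1.0]]
wrist_force: [-6.8, -0.5, 0.9]
gripper_width: 0.71
gripper_force: 30.0
```

```bash
python3 -m jog '0 0.5 0 -1 0; 0 0.5 0 -1 0; 0 0 0 0 0'; python3 -m jog '0 0.5 0 -1 0; 0 0 0 0 0';python3 - <<'E'
from m import *
d=cap('side','side2.png')
b=d['pixels'][150:270,180:310]
cv2.imwrite('pics/c2.png',cv2.resize(b,(650,600),interpolation=cv2.INTER_CUBIC)[...,::-1])
print(r.sense()['moment'])
E
```

```text
time_s: 8.9
tcp_pos: [0.6205, -0.1074, 0.1088]
ee_rot: [[-0.995, 0.1, -0.003], [0.1, 0.995, -0.001], [0.003, -0.001, -1.0]]
wrist_force: [-10.6, -0.4, 6.9]
gripper_width: 0.709
gripper_force: 30.0
time_s: 9.15
tcp_pos: [0.6205, -0.1074, 0.1087]
ee_rot: [[-0.995, 0.1, -0.004], [0.1, 0.995, -0.001], [0.004, -0.001, -1.0]]
wrist_force: [-12.7, 1.0, 12.9]
gripper_width: 0.708
gripper_force: 30.0
[ 0.24541126  3.40122222 -0.13557415]
```

View pics/c2.png

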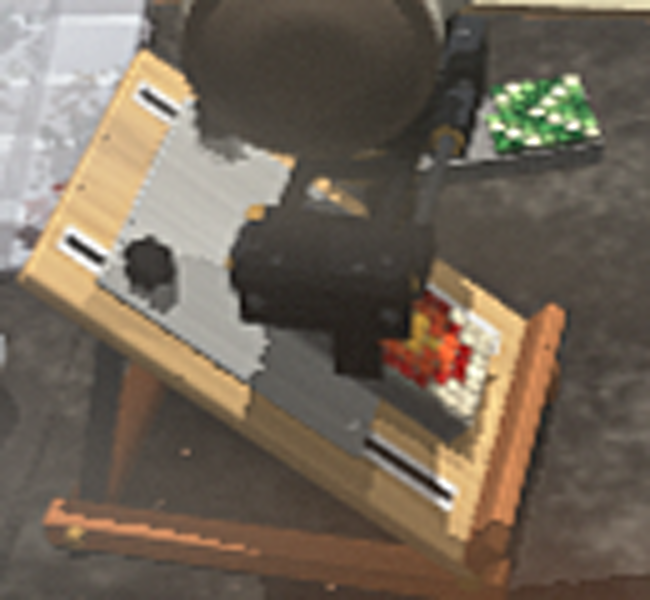

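```bash
python3 -m jog '0 -5.5 0.5 7.5 0; 0 -5.5 0.6 7.5 0; 0 0 0 0 0'; python3 -m jog '0 10 -1 8 0; 0 12 -1 9 0; 0 12 -0.7 9 0; 0 10 -0.8 8 0; 0 0 0 0 0'
```

```text
time_s: 9.57
tcp_pos: [0.6127, -0.1055, 0.1223]
ee_rot: [[-0.995, 0.099, 0.003], [0.099, 0.995, 0.0], [-0.003, 0.0, -1.0]]
wrist_force: [-0.1, -0.0, -4.0]
gripper_width: 0.707
gripper_force: 30.0
time_s: 10.2
tcp_pos: [0.6571, -0.1093, 0.156]
ee_rot: [[-0.995, 0.1, 0.002], [0.1, 0.995, -0.0], [-0.002, 0.0, -1.0]]
wrist_force: [-0.0, 0.1, -3.4]
gripper_width: 0.713
gripper_force: 30.0
```

```bash
cat > avg.py <<'E'
from h import *
P=[];W=[]
for i in range(6):
    r.capture('side');s=r.sense();P.append(s['tcp_pos']);W.append(s['wrist_force'])
P=np.array(P)*1e3;p=P.mean(0)
th=np.radians(-5.7);c,s_=np.cos(th),np.sin(th);C,S=np.cos(np.radians(38)),np.sin(np.radians(38))
M=np.array([[C*c,C*s_,S],[-s_,c,0],[-S*c,-S*s_,C]])
print(p.round(1),P.std(0).round(1),'W',np.mean(W,0).round(1),'board W',(M@(np.mean(W,0)+[0,0,3.2])).round(1))
print('rel to entry-flush (up,left,normal):',(M@(p-[664.4,-110.9,143.2])).round(1))
E
python3 avg.py
```

```text
[ 655.2 -109.2  155.1] [0.3 0.  0.2] W [-0.  -0.1 -3. ] board W [ 0.1 -0.1  0.1]
rel to entry-flush (up,left,normal): [-0.   0.8 15.1]
```

```bash
python3 -m jog '0 0 -0.8 0 0; 0 1.2 -0.1 -1.6 0; 0 1.2 -0.1 -1.6 0; 0 0 0 0 0'; python3 avg.py;  python3 -m jog '0 1.2 -0.1 -1.6 0; 0 0 0 0 0'; python3 avg.py
```

```text
time_s: 11.0
tcp_pos: [0.6579, -0.1103, 0.152]
ee_rot: [[-0.995, 0.1, -0.001], [0.1, 0.995, 0.0], [0.001, -0.0, -1.0]]
wrist_force: [0.5, -0.0, -2.6]
gripper_width: 0.707
gripper_force: 30.0
[ 658.  -110.2  152.3] [0.  0.  0.1] W [-0.  -0.  -3.2] board W [-0. -0. -0.]
rel to entry-flush (up,left,normal): [ 0.6  0.  11.1]
time_s: 11.55
tcp_pos: [0.6592, -0.1103, 0.1505]
ee_rot: [[-0.995, 0.1, -0.0], [0.1, 0.995, 0.0], [0.0, 0.0, -1.0]]
wrist_force: [-0.8, 0.2, -3.3]
gripper_width: 0.708
gripper_force: 30.0
[ 659.2 -110.3  150.7] [0.  0.  0.1] W [ 0.1  0.2 -3.6] board W [-0.2  0.2 -0.4]
rel to entry-flush (up,left,normal): [0.5 0.  9.1]
```

Already below head height without contact: the heads are entering. I'll continue down.

```bash
python3 -m jog '0 1.2 -0.1 -1.6 0; 0 0 0 0 0'; python3 avg.py;  python3 -m jog '0 1.2 -0.1 -1.6 0; 0 0 0 0 0'; python3 avg.py
```

```text
time_s: 12.1
tcp_pos: [0.6604, -0.1105, 0.1489]
ee_rot: [[-0.995, 0.1, -0.0], [0.1, 0.995, 0.0], [0.0, -0.0, -1.0]]
wrist_force: [-0.1, 0.3, -3.9]
gripper_width: 0.711
gripper_force: 30.0
[ 660.4 -110.4  149.1] [0.  0.  0.1] W [ 0.3 -0.2 -3.1] board W [ 0.3 -0.2 -0.1]
rel to entry-flush (up,left,normal): [0.5 0.1 7.1]
time_s: 12.65
tcp_pos: [0.6617, -0.1106, 0.1477]
ee_rot: [[-0.995, 0.1, -0.0], [0.1, 0.995, -0.0], [0.0, -0.0, -1.0]]
wrist_force: [-0.1, 0.8, -1.7]
gripper_width: 0.71
gripper_force: 30.0
[ 661.6 -110.6  147.7] [0. 0. 0.] W [-0.2  0.  -2. ] board W [ 0.6 -0.   1.1]
rel to entry-flush (up,left,normal): [0.6 0.1 5.3]
```

```bash
python3 -m jog '0 1.2 -0.1 -1.6 0; 0 0 0 0 0'; python3 avg.py;  python3 -m jog '0 1.2 -0.1 -1.6 0; 0 0 0 0 0'; python3 avg.py
```

```text
time_s: 13.2
tcp_pos: [0.6629, -0.1107, 0.146]
ee_rot: [[-0.995, 0.1, 0.0], [0.1, 0.995, -0.0], [-0.0, -0.0, -1.0]]
wrist_force: [-0.4, -0.2, -0.6]
gripper_width: 0.708
gripper_force: 30.0
[ 662.9 -110.7  146.1] [0. 0. 0.] W [-0.4 -0.1 -1. ] board W [ 1.1 -0.2  2. ]
rel to entry-flush (up,left,normal): [0.6 0.1 3.2]
time_s: 13.75
tcp_pos: [0.664, -0.1108, 0.1443]
ee_rot: [[-0.995, 0.1, -0.0], [0.1, 0.995, -0.0], [0.0, -0.0, -1.0]]
wrist_force: [-0.5, -0.3, 0.4]
gripper_width: 0.709
gripper_force: 30.0
[ 664.  -110.8  144.4] [0. 0. 0.] W [-0.7 -0.2 -0.6] board W [ 1.  -0.2  2.4]
rel to entry-flush (up,left,normal): [0.4 0.1 1.2]
```

```bash
python3 -m jog '0 0.7 -0.1 -0.9 0; 0 0 0 0 0'; python3 avg.py;  python3 -m jog '0 0.5 0 -0.6 0; 0 0 0 0 0'; python3 avg.py
```

```text
time_s: 14.3
tcp_pos: [0.6644, -0.1108, 0.1437]
ee_rot: [[-0.995, 0.1, -0.001], [0.1, 0.995, -0.0], [0.001, -0.0, -1.0]]
wrist_force: [-2.4, -0.0, 1.9]
gripper_width: 0.709
gripper_force: 30.0
[ 664.5 -110.8  143.6] [0. 0. 0.] W [-3.1  0.7  1.4] board W [0.4 0.4 5.6]
rel to entry-flush (up,left,normal): [0.3 0.1 0.3]
time_s: 14.85
tcp_pos: [0.6646, -0.1108, 0.1434]
ee_rot: [[-0.995, 0.1, -0.001], [0.1, 0.995, -0.0], [0.001, -0.0, -1.0]]
wrist_force: [-5.4, 1.2, 4.7]
gripper_width: 0.705
gripper_force: 30.0
[ 664.6 -110.8  143.4] [0. 0. 0.] W [-5.8  1.6  4.5] board W [0.1 1.  9.7]
rel to entry-flush (up,left,normal): [0.2 0.1 0. ]
```

```bash
python3 -m jog '0 -1.6 0.2 -1.2 0; 0 -1.6 0.1 -1.2 0; 0 0 0 0 0'; python3 avg.py;  python3 -m jog '0 -1.6 0.2 -1.2 0; 0 -1.6 0.1 -1.2 0; 0 0 0 0 0'; python3 avg.py
```

```text
time_s: 15.52
tcp_pos: [0.6641, -0.1108, 0.143]
ee_rot: [[-0.995, 0.099, 0.006], [0.099, 0.995, -0.001], [-0.006, -0.001, -1.0]]
wrist_force: [-2.6, 0.2, 6.9]
gripper_width: 0.708
gripper_force: 30.0
[ 664.1 -110.8  143. ] [0. 0. 0.] W [-2.6  0.7  6.7] board W [4.  0.4 9.4]
rel to entry-flush (up,left,normal): [-0.3  0.1  0. ]
time_s: 16.2
tcp_pos: [0.661, -0.1106, 0.1406]
ee_rot: [[-0.995, 0.099, 0.006], [0.099, 0.995, -0.001], [-0.006, -0.001, -1.0]]
wrist_force: [-1.5, 0.1, 6.4]
gripper_width: 0.71
gripper_force: 30.0
[ 661.  -110.6  140.6] [0. 0. 0.] W [-1.7  0.5  6.3] board W [4.5 0.3 8.5]
rel to entry-flush (up,left,normal): [-4.3 -0.   0. ]
```

```bash
python3 -m jog '0 -1.6 0.2 -1.2 0; 0 -1.6 0.1 -1.2 0;0 -1.6 0.2 -1.2 0; 0 -1.6 0.1 -1.2 0; 0 0 0 0 0'; python3 avg.py;  python3 -m jog '0 -1.6 0.2 -1.2 0; 0 0 0 0 0'; python3 avg.py
```

```text
time_s: 17.12
tcp_pos: [0.6546, -0.11, 0.1356]
ee_rot: [[-0.995, 0.099, 0.006], [0.099, 0.995, -0.001], [-0.006, -0.001, -1.0]]
wrist_force: [-1.4, 0.5, 6.7]
gripper_width: 0.712
gripper_force: 30.0
[ 654.6 -110.   135.5] [0. 0. 0.] W [-1.4  0.4  6.9] board W [5.1 0.3 8.9]
rel to entry-flush (up,left,normal): [-12.5  -0.1   0. ]
time_s: 17.68
tcp_pos: [0.6532, -0.1098, 0.1344]
ee_rot: [[-0.995, 0.099, 0.006], [0.099, 0.995, -0.001], [-0.007, -0.001, -1.0]]
wrist_force: [-0.6, 0.2, 6.1]
gripper_width: 0.707
gripper_force: 30.0
[ 653.2 -109.8  134.4] [0. 0. 0.] W [-1.7  0.4  7.1] board W [4.9 0.2 9.2]
rel to entry-flush (up,left,normal): [-14.3  -0.    0. ]
```

```bash
python3 -m jog '0 -1.2 0.1 -0.9 0; 0 0 0 0 0'; python3 avg.py;  python3 -m jog '0 -0.8 0.1 -0.6 0; 0 0 0 0 0'; python3 avg.py; python3 -m jog '0 -0.8 0.1 -0.6 0; 0 0 0 0 0'; python3 avg.py
```

```text
time_s: 18.23
tcp_pos: [0.6531, -0.1098, 0.1344]
ee_rot: [[-0.995, 0.098, 0.009], [0.098, 0.995, -0.002], [-0.009, -0.001, -1.0]]
wrist_force: [0.0, -0.0, 8.1]
gripper_width: 0.705
gripper_force: 30.0
[ 653.1 -109.8  134.3] [0. 0. 0.] W [-0.1  0.1  8.4] board W [7.  0.  9.2]
rel to entry-flush (up,left,normal): [-14.4  -0.    0. ]
time_s: 18.77
tcp_pos: [0.653, -0.1098, 0.1343]
ee_rot: [[-0.995, 0.098, 0.011], [0.098, 0.995, -0.002], [-0.011, -0.001, -1.0]]
wrist_force: [1.1, 0.0, 8.7]
gripper_width: 0.712
gripper_force: 30.0
[ 653.  -109.8  134.3] [0. 0. 0.] W [ 1.  -0.   8.9] board W [8.2 0.1 8.9]
rel to entry-flush (up,left,normal): [-14.5  -0.    0. ]
time_s: 19.32
tcp_pos: [0.653, -0.1098, 0.1343]
ee_rot: [[-0.995, 0.098, 0.013], [0.098, 0.995, -0.002], [-0.013, -0.001, -1.0]]
wrist_force: [1.3, -0.5, 9.8]
gripper_width: 0.707
gripper_force: 30.0
[ 653.  -109.8  134.3] [0. 0. 0.] W [ 1.9 -0.3  9.6] board W [ 9.5 -0.2  8.9]
rel to entry-flush (up,left,normal): [-14.5  -0.    0. ]
```

```bash
python3 -m jog '0 1.6 -0.2 1.2 0; 0 1.6 -0.1 1.2 0; 0 1.6 -0.2 1.2 0; 0 -0.6 0 0.8 0; 0 0 0 0 0'; python3 avg.py;  python3 -m jog '0 1.6 -0.2 1.2 0; 0 1.6 -0.1 1.2 0; 0 -0.3 0 0.4 0; 0 0 0 0 0'; python3 avg.py
```

```text
time_s: 20.25
tcp_pos: [0.6531, -0.1097, 0.1344]
ee_rot: [[-0.995, 0.1, 0.002], [0.1, 0.995, -0.0], [-0.002, 0.0, -1.0]]
wrist_force: [-0.5, 0.1, 3.0]
gripper_width: 0.711
gripper_force: 30.0
[ 653.  -109.7  134.4] [0. 0. 0.] W [ 0.9 -1.   1.6] board W [ 3.7 -0.9  3.1]
rel to entry-flush (up,left,normal): [-14.4   0.    0.1]
time_s: 21.05
tcp_pos: [0.655, -0.1097, 0.1365]
ee_rot: [[-0.995, 0.099, -0.001], [0.099, 0.995, 0.0], [0.001, 0.0, -1.0]]
wrist_force: [0.1, 0.3, -3.2]
gripper_width: 0.712
gripper_force: 30.0
[ 655.  -109.8  136.7] [0.  0.  0.1] W [-0.2  0.2 -3.9] board W [-0.6  0.1 -0.4]
rel to entry-flush (up,left,normal): [-11.4   0.2   0.7]
```

```bash
python3 -m jog '0 1.6 -0.2 1.2 0; 0 0 0 0 0'; python3 avg.py;  python3 -m jog '0 1.2 -0.1 0.9 0; 0 0 0 0 0'; python3 avg.py
```

```text
time_s: 21.6
tcp_pos: [0.6553, -0.1099, 0.1371]
ee_rot: [[-0.995, 0.1, -0.004], [0.1, 0.995, 0.001], [0.004, 0.0, -1.0]]
wrist_force: [-3.0, 0.8, -6.9]
gripper_width: 0.708
gripper_force: 30.0
[ 655.3 -109.9  137.1] [0. 0. 0.] W [-3.5  1.1 -8.4] board W [-6.   0.8 -1.8]
rel to entry-flush (up,left,normal): [-10.9   0.1   0.9]
time_s: 22.15
tcp_pos: [0.6555, -0.1099, 0.1373]
ee_rot: [[-0.995, 0.1, -0.007], [0.1, 0.995, 0.001], [0.007, 0.0, -1.0]]
wrist_force: [-6.3, 1.1, -11.1]
gripper_width: 0.707
gripper_force: 30.0
[ 655.5 -109.9  137.3] [0. 0. 0.] W [ -5.8   1.8 -10.8] board W [-9.3  1.2 -2.3]
rel to entry-flush (up,left,normal): [-10.7   0.1   0.9]
```

The catch blocks any upward pull, so it is locked. I'll return to the slot end, then release and retreat.

```bash
python3 -m jog '0 -1.6 0.2 -1.2 0; 0 -1.6 0.1 -1.2 0; 0 -1.6 0.2 -1.2 0; 0 0.6 0 -0.9 0; 0 0 0 0 0'; python3 avg.py;  python3 -m jog '0 -0.8 0.1 -0.6 0; 0 -0.8 0.1 -0.6 0; 0 0 0 0 0'; python3 avg.py
```

```text
time_s: 23.08
tcp_pos: [0.6552, -0.1101, 0.1363]
ee_rot: [[-0.995, 0.099, 0.004], [0.099, 0.995, -0.001], [-0.004, -0.0, -1.0]]
wrist_force: [-1.7, -0.0, -3.2]
gripper_width: 0.706
gripper_force: 30.0
[ 655. -110.  136.] [0.2 0.1 0.2] W [-0.1 -0.1 -1.3] board W [ 1.1 -0.1  1.6]
rel to entry-flush (up,left,normal): [-11.8  -0.1   0.1]
time_s: 23.75
tcp_pos: [0.6531, -0.1097, 0.1344]
ee_rot: [[-0.995, 0.099, 0.003], [0.099, 0.995, -0.0], [-0.003, -0.0, -1.0]]
wrist_force: [1.1, -0.5, 1.0]
gripper_width: 0.711
gripper_force: 30.0
[ 653.1 -109.7  134.4] [0. 0. 0.] W [ 2.2 -1.   2.1] board W [ 5.1 -0.8  2.8]
rel to entry-flush (up,left,normal): [-14.4   0.1   0.1]
```

```bash
python3 -m jog '1 0 0 0 0; 1 0 0 0 0; 1 0 0 0 0; 1 0 0 0 0; 1 0 0 0 0'; python3 -m jog '1 0 0 10 0; 1 0 0 30 0; 1 -20 0 50 0; 1 -50 0 30 0; 1 -60 0 0 0'; python3 -m jog '1 -50 -30 0 0; 1 0 -50 0 0; 1 0 -60 0 0;  1 0 -60 0 0; 1 0 0 0 0'
python3 - <<'E'
from m import *
c=cap('top','top3.png');d=cap('side','side3.png')
a=c['pixels'][90:240,215:345];b=d['pixels'][150:280,180:310]
o=np.hstack([cv2.resize(x,(400,460),interpolation=cv2.INTER_CUBIC) for x in(a,b)])
cv2.imwrite('pics/c3.png',o[...,::-1])
E
```

```text
time_s: 24.68
tcp_pos: [0.652, -0.1095, 0.1334]
ee_rot: [[-0.995, 0.1, -0.0], [0.1, 0.995, 0.0], [0.0, 0.0, -1.0]]
wrist_force: [0.2, -0.6, -0.5]
gripper_width: 0.999
gripper_force: 0.0
time_s: 25.3
tcp_pos: [0.523, -0.1097, 0.2572]
ee_rot: [[-0.995, 0.099, 0.008], [0.099, 0.995, -0.0], [-0.008, 0.0, -1.0]]
wrist_force: [0.0, 0.1, -1.2]
gripper_width: 1.0
gripper_force: 0.0
time_s: 25.92
tcp_pos: [0.4716, -0.313, 0.2537]
ee_rot: [[-0.994, 0.105, 0.0], [0.105, 0.994, -0.001], [-0.0, -0.001, -1.0]]
wrist_force: [0.2, 0.7, 0.3]
gripper_width: 1.001
gripper_force: 0.0
```

View pics/c3.png

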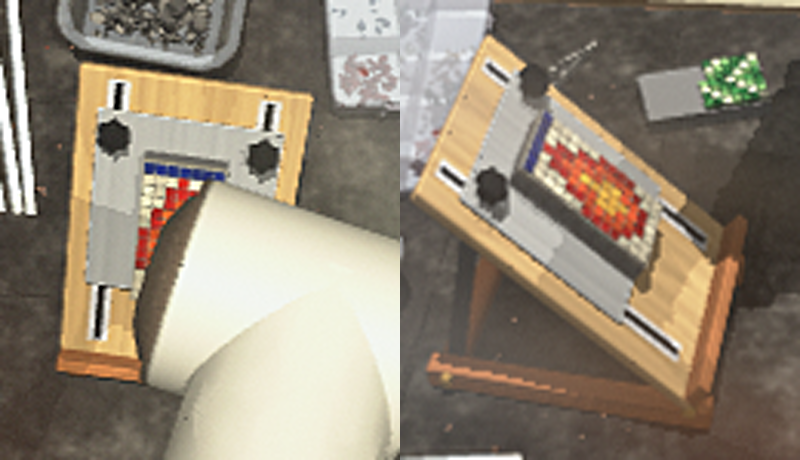

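The plaque hangs flat on the plate with its blue row (side crop ≈ 537,140) uppermost. It sits square between the knobs, and the gripper is clear.

```bash
python3 -c "
from station import r
print(r.finish_job())"
```

```text
the job is handed in; nothing more can be done
None
```

The flame plaque hangs on both studs, flat on the plate with the blue row uppermost; an upward test pull of about 9 N met a firm stop, which I took as the catch being locked, and the job was handed in at about 26 s with the arm clear and the green plaque, nippers and glue bottle untouched.

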